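Hook the waste cover onto its T-headed stud

ROBOT

A 6-joint arm with a two-finger parallel gripper is mounted at the origin on the work surface. World frame = base frame: x ahead of the robot, y to its left, z up, the work surface at z = 0. Lengths are in m, angles in rad, forces in N, time in s.
With the tool pointing down it reaches from about 0.25 to 0.85 m from the base axis. Payload 12.5 kg.
Tool frame: the origin (TCP) lies at the very end of the fingers, on their centre line; the grasp point (between the pads) lies 19 mm behind it (ctrl.hold_point_z is the distance from the TCP to the grasp point, in m); z points along the fingers, y is the direction in which the jaws open and shut (so a half turn about z gives the same grasp; the last joint's range is limited). The gripper opens to 93 mm and grips with 3 to 60 N. Pads are 15 mm wide; open, the fingers measure 128 mm over their backs; the gripper's body (75 mm by 188 mm) begins 65 mm behind the grasp point.
Start: joints at [-1.256, 0.351, 1.652, -0, 1.139, -0.085], TCP at [0.214, -0.507, 0.219] pointing down, gripper open.
Joint ranges: [-2.75, 2.75], [-0.79, 2.1], [0.01, 2.65], [-1.57, 4.71], [0.07, 3.14], [-2.87, 2.87]. Speed limits (rad/s): [2.22, 2.22, 2.79, 3.14, 3.14, 3.14].

INTERFACE

Orientations are given as a rotation vector (axis times angle).
In Python, from rig import ctrl, viewer gives the robot as it stands.
- The arm moves only by the tool carry_out, never from a script. Its argument "steps" is text: rows parted by semicolons, each of 6 numbers parted by spaces: the shift along the tool's x, y, z in m, then the turn, a rotation vector about the tool's x, y, z in rad. A call has exactly 10 rows; each row shifts and turns the commanded pose from where the row before left it, along the tool's axes as they then stand; what a row does not reach is not made up. A row lasts 1/12 s, in which the tool goes at most 41.7 mm and 7.16 degrees, less where a joint would pass 70% of its speed; a pose out of reach is approached as far as the arm can. A call with a gripper value outside its range is refused whole. "hand" is the closure, from 0 (fully open) to 1 (shut), set as the call begins (left out, the last holds). The fingers move at their own pace and stop on an object; the grip force is fixed at half the most. Time passes only in rows, so rows that do not move let the fingers close, or fill a call up. It gives the time, the measured TCP pose, the force and the opening at its end, in the units of the state.
- ctrl.get_state(): the state, without advancing time (a new reading comes with each control period).
- viewer.grab_frame(name): name is "side" or "top" or "wrist"; returns a dict with "pixels" (400x640x3 uint8, red, green, blue), "range_z" (400x640 float32, m along the optical axis (not along the pixel's ray), 0 where there is no reading), "fovy" (degrees; the focal length in pixels is half the picture's height over the tangent of half this angle, whatever the lens; pixels are square), "cx", "cy" (the principal point, pixels), "eye" and "rotation" of the camera in the world; the wrist camera has in their place "tool_from_camera" (4x4, takes a point from camera to tool coordinates, whose origin is the TCP and whose axes are the flange's). Camera axes: x right, y down, z forward; pixel columns grow to the right and rows downward; lengths in m; the calibration is good to about 2 mm. A picture is of the moment at which its call begins: read the wrist's pose just before it.
- ctrl.hand_in(): hands the job in, once; it reports no verdict.
Trained networks look in a picture, given as the dict that the camera call returned (one of the last four; its "shot" number tells which), for a name from the list of things; names that differ only in an ending like _2 or _b are one class to them, and where a whole thing is asked for, a point or a joint stands for the part that bears it (a point fixed in the world has none). Each returns a list of dicts, best first, with "conf" (0 to 1); they miss things now and then, are a little off and sometimes report something else, mostly with a low value. They report only what shows in the picture. A call takes as long as a camera call. They do not tell look-alikes from the thing itself.
- viewer.find_in(picture, target): "position" ([row, column] as shares, 0 to 1, of the picture: columns of its width, rows of its height, amid what is visible of it).
- viewer.tip_of(picture, target): "position" ([row, column] as shares, 0 to 1, of the picture: columns of its width, rows of its height: a listed point, or the origin of a listed thing).
The state is a dict: "time_s": time; "joint_pos": joint angles; "joint_velocities": joint speeds; "joint_torque": joint torques, N m; "ee_pos": TCP position; "tool_rot": TCP orientation; "wrist_force": force on the tool from outside, world axes, zero at the start; "ft_torque": the same for the moment, N m; "gripper_width": finger opening in m.
Only numpy, scipy, OpenCV 4.12 (cv2) and the standard library are available. Lean on these libraries where they do the work, as an engineer would, in place of code of your own. Each camera call takes 0.05 s, during which the arm holds its last target. There are 200 camera calls.

TASK

Fit the steel waste cover onto the drainer: tilt it so that the bar at its nose goes under the stud's T-head on the same side, feel it up against the shank, then level the cover and slide it back so it drops fully home and flat in its pocket, captive under both ends of the head. Work gently, never forcing the cover against the drainer or stud, let go of it, and leave the soap bottle, tumbler and cutlery caddy where they are.

Things in the scene. Friction and masses are not known exactly. Their poses are not given: they have to be found in the camera images.
- cover_grip (a point): Centre of the upright tab handle of the loose steel waste cover: 28 mm long (x), 14 mm thick (y), 40 mm tall, standing on the plate. This point is 24 mm above the plate's underside and 44 mm from the eye's centre. Axes: x from the cover's nose towards its handle end, z up when it lies flat. Starts flat on the worktop, handle up.
- cover_eye (a point): Centre of the cover's eye at the level of the plate's underside; axes as cover_grip.
- cover_nose (a point): Middle of the nose-side edge of the eye, half-way through the plate's thickness, 18 mm from the eye's centre; axes as cover_grip. With the nose about 30 degrees down it passes under the -x end of the stud's head; only with this edge up against the shank (within about 2 mm) does the eye's other end clear the head's +x end while levelling.
- seat (a point): Point on the drainer's pocket floor where the eye's centre belongs, 12 mm above the worktop. Axes: x from the pocket's nose end to its handle end, z up; the seated cover's axes are parallel to these (nose to -x). The pocket is 4 mm deep and spans x -28 to 66 mm, y -35 to 35 mm: about 2 mm spare at each end, 5 mm each side.
- drain: Fixed beige drainer, 16 mm high, x -90 to 110, y -75 to 75 mm; origin below seat, same axes. Rigid steel T-stud in its pocket: shank 10 mm across, 18 mm from floor to head; head a bar 52 mm (x) by 12 mm (y), 4 mm thick, centred on the shank. It stands at y 0 but up to 4 mm off seat either way along x, unreported: feel for it. Keep cover-drainer and cover-stud forces under 20 N.
- cover: The whole cover, about 0.2 kg: plate 90 mm (x) by 60 mm (y), 4 mm thick, with an oblong eye 36 mm (x) by 20 mm (y). Origin and axes those of cover_eye: the plate spans x -26 to 64 mm, y -30 to 30 mm; the eye x -18 to 18 mm; so the nose bar beyond the eye is 8 mm wide. Handle centred at x 44 mm.
- soap: White plastic soap bottle, 60 mm across, 190 mm tall; origin at the centre of its underside. Leave alone.
- tumbler: White ceramic tumbler, 72 mm across, 90 mm tall; origin at the centre of its underside. Leave alone.
- caddy: White cutlery caddy, 104 x 144 mm, box 120 mm tall with utensils to 210 mm; origin at the centre of its underside. Leave alone.
Mind the look-alikes: they are no part of the job. What is shaped like the drain but orange is not meant.

How it is judged:
By the outcome, as a careful person would: the job done as asked, in the order asked, and still so for the second after the job is handed in, with the robot touching nothing.
It also fails if it takes over 54 s, if anything falls off the work surface, if the arm or the gripper's body presses on something with over 40 N, if the wrist force passes 120 N, or if a joint passes its speed limit or range.

## Working session

There is one attempt and no reset: what is moved stays moved. The work goes in short steps, Python scripts to look and compute and a tool call to move; the robot and the scene stay as the last step left them, time stands still between calls to the robot, and variables do not carry over. Pictures are saved under pics/ and viewed, about 8 in all and at most 12, crops included, and the job is handed in when it is done.

Besides the shell and the picture viewer there is one more tool, called after "Emit:" by a JSON object that holds its "fn" and its "kwargs". carry_out: Moves the arm, as the interface text tells. Its arguments: {"type":"object","properties":{"steps":{"type":"string"},"hand":{"type":"number"}},"required":["steps"]}

```bash
mkdir -p pics; ls
cat > h.py <<'E'
import numpy as np,cv2
from scipy.spatial.transform import Rotation as R
from rig import ctrl,viewer
def world(f,u,v,z=None):
    """pixel -> world (fixed cams or f with eye/rotation); z: intersect with plane, else depth"""
    F=200/np.tan(np.radians(f["fovy"])/2)
    d=np.stack([(np.asarray(u)-f["cx"])/F,(np.asarray(v)-f["cy"])/F,np.ones_like(np.asarray(u,float))],-1)
    Rm=np.array(f["rotation"]);e=np.array(f["eye"])
    if z is None: return d*f["range_z"][np.asarray(v).astype(int),np.asarray(u).astype(int)][...,None]@Rm.T+e
    w=d@Rm.T
    return e+w*((z-e[2])/w[...,2])[...,None]
def grab(n,save=None):
    s=ctrl.get_state(); f=viewer.grab_frame(n)
    if n=="wrist":
        T=np.eye(4);T[:3,:3]=R.from_rotvec(s["tool_rot"]).as_matrix();T[:3,3]=s["ee_pos"]
        C=T@np.array(f["tool_from_camera"]);f["rotation"]=C[:3,:3];f["eye"]=C[:3,3]
    if save: cv2.imwrite("pics/"+save,cv2.cvtColor(f["pixels"],cv2.COLOR_RGB2BGR))
    return f
E
python3 - <<'E'
from h import *
s=ctrl.get_state();print(s)
a=[]
for n in("top","side"):
    f=grab(n,n+"0.png");a.append(f["pixels"])
    print(n,f["eye"],f["fovy"],f["cx"],f["cy"],np.array(f["rotation"]).round(3).tolist())
    for t in("cover_grip","cover_eye","cover_nose","seat","drain","soap","tumbler","caddy"):
        print(t,[(round(r["conf"],2),(np.array(r["position"])*[400,640]).round(1).tolist(),world(f,r["position"][1]*640,r["position"][0]*400).round(3).tolist()) for r in viewer.tip_of(f,t)[:3]])
cv2.imwrite("pics/a.png",cv2.cvtColor(cv2.resize(np.vstack(a),None,fx=.75,fy=.75),cv2.COLOR_RGB2BGR))
E
```

```text
pics
{'time_s': 0.0, 'joint_pos': array([-1.25562710e+00,  3.51209441e-01,  1.65239127e+00, -3.03185163e-05,
        1.13911161e+00, -8.45788442e-02]), 'joint_velocities': array([-0.00027386, -0.00140125,  0.00017783,  0.00132462,  0.00148764,
       -0.00056296]), 'joint_torque': array([-1.34926595e-04, -4.97317064e+01, -2.85258740e+01,  6.99093472e-02,
        2.55380175e-02, -1.43715574e-04]), 'ee_pos': array([ 0.21397641, -0.50630929,  0.21812858]), 'tool_rot': array([-3.07795760e+00, -6.23549606e-01,  2.45199719e-04]), 'wrist_force': array([-0.86028622, -0.17435486, -0.18050109]), 'ft_torque': array([-0.04367514,  0.0451863 , -0.02321323]), 'gripper_width': 0.09292713072093765}
top [ 0.39514186 -0.00183846  1.62662842] 43.45487040358497 321.37425384572066 190.04107685994555 [-2.154, 2.208, -0.095]
cover_grip [(0.59, [191.2, 274.3], [0.574, 0.177, 1.805])]
cover_eye [(0.91, [194.4, 266.0], [0.66, 0.263, 1.891]), (0.17, [157.5, 436.6], [-0.793, -1.19, 0.439])]
cover_nose [(0.55, [197.7, 255.7], [0.757, 0.36, 1.989]), (0.21, [187.5, 381.7], [-0.187, -0.584, 1.044])]
seat [(0.97, [1
[... 325 characters left out ...]
], [-0.83, -1.227, 0.401])]
side [0.20452807 0.72391163 0.85971531] 49.6373677275286 318.9472105170085 199.3255949785599 [-0.531, 2.716, -1.116]
cover_grip [(0.65, [245.7, 292.7], [-0.624, -0.105, 0.031])]
cover_eye [(0.7, [268.6, 286.6], [-0.469, 0.05, 0.186])]
cover_nose [(0.57, [270.4, 285.9], [-0.453, 0.067, 0.202])]
seat [(0.86, [169.3, 337.5], [-1.498, -0.978, -0.843]), (0.65, [178.7, 427.8], [-1.522, -1.003, -0.867])]
drain [(0.73, [185.6, 430.0], [-1.441, -0.922, -0.786]), (0.71, [165.5, 338.0], [-1.542, -1.023, -0.887])]
soap [(0.93, [323.8, 196.8], [0.041, 0.56, 0.696])]
tumbler [(0.82, [202.6, 239.0], [-0.955, -0.435, -0.3])]
caddy [(0.91, [130.6, 328.7], [-1.905, -1.386, -1.25])]
```

View pics/a.png

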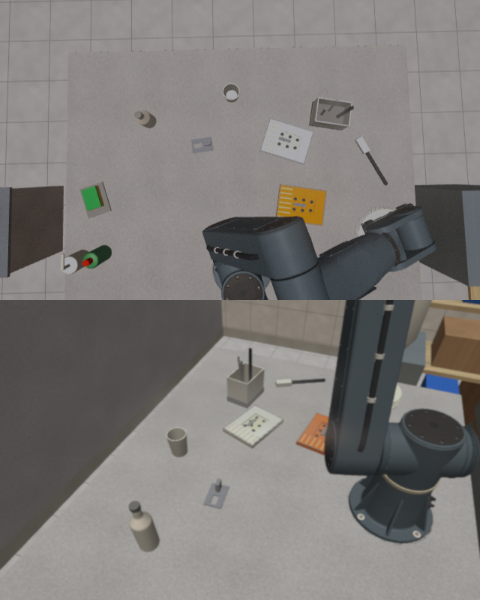

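The picture shows the arm at the bottom and the cover at about (268,193) in the top camera. The beige drainer is at about (382,186) and the orange decoy at (400,272). The camera rotation is a rotation vector, so I need to fix my helper.

```bash
sed -i 's/    Rm=np.array(f\["rotation"\]);/    Rm=np.array(f["rotation"]); Rm=R.from_rotvec(Rm).as_matrix() if Rm.ndim==1 else Rm;/' h.py
python3 - <<'E'
from h import *
H=dict(cover_grip=.024,cover_eye=0,cover_nose=.002,seat=.012,drain=0,soap=0,tumbler=0,caddy=0)
for n in("top","side"):
    f=grab(n)
    for t in H:
        for r in viewer.tip_of(f,t)[:2]:
            v,u=np.array(r["position"])*[400,640]
            print(n,t,round(r["conf"],2),(round(u),round(v)),world(f,u,v,H[t]).round(4),"depth",world(f,u,v).round(3))
    if n=="top":
        P=world(f,*np.meshgrid(np.arange(640),np.arange(400)))
        m=(P[...,2]>.008)&(P[...,2]<.03); hsv=cv2.cvtColor(f["pixels"],cv2.COLOR_RGB2HSV)
        w=np.zeros((400,640),np.uint8);w[140:222,340:425]=1
        k=((m&(w>0))*255).astype(np.uint8); k=cv2.morphologyEx(k,cv2.MORPH_OPEN,np.ones((3,3)))
        c=max(cv2.findContours(k,0,2)[0],key=cv2.contourArea); b=cv2.boxPoints(cv2.minAreaRect(c))
        print("drain box",world(f,b[:,0],b[:,1],.016).round(4).tolist())
        cv2.imwrite("pics/b.png",cv2.cvtColor(np.hstack([cv2.resize(f["pixels"][135:235,235:335],(400,400)),cv2.resize(f["pixels"][135:235,330:430],(400,400))]),cv2.COLOR_RGB2BGR))
E
```

```text
top cover_grip 0.58 (280, 195) [0.5169 0.1241 0.024 ] depth [0.519 0.126 0.   ]
top cover_eye 0.72 (264, 197) [0.5126 0.1776 0.    ] depth [ 0.513  0.178 -0.002]
top cover_nose 0.71 (255, 197) [0.5127 0.205  0.002 ] depth [ 0.513  0.206 -0.002]
top seat 0.8 (399, 273) [ 0.2587 -0.2497  0.012 ] depth [ 0.261 -0.246  0.037]
top seat 0.66 (380, 184) [ 0.5439 -0.199   0.012 ] depth [ 0.544 -0.199  0.012]
top drain 0.91 (397, 274) [ 0.2541 -0.2455  0.    ] depth [ 0.257 -0.24   0.037]
top drain 0.8 (379, 190) [ 0.5244 -0.1968  0.    ] depth [ 0.523 -0.195  0.014]
top soap 0.76 (199, 162) [0.6311 0.3886 0.    ] depth [0.614 0.361 0.115]
top soap 0.64 (380, 188) [ 0.5334 -0.2021  0.    ] depth [ 0.53  -0.197  0.04 ]
top tumbler 0.82 (310, 129) [0.7317 0.0216 0.    ] depth [0.731 0.022 0.003]
top tumbler 0.61 (265, 194) [0.5206 0.175  0.    ] depth [0.52  0.174 0.005]
top caddy 0.74 (436, 156) [ 0.6335 -0.387   0.    ] depth [ 0.631 -0.383  0.019]
drain box [[0.4913, -0.087, 0.016], [0.6338, -0.136, 0.016], [0.5684, -0.3264, 0.016], [0.4268, -0.2762, 0.016]]
side cover_grip 0.78 (292, 244) [0.531  0.1279 0.024 ] depth [0.524 0.14  0.042]
side cover_eye 0.57 (285, 269) [0.5229 0.1867 0.    ] depth [0.522 0.189 0.003]
side cover_nose 0.64 (284, 273) [0.5193 0.1988 0.002 ] depth [ 0.521  0.196 -0.002]
side seat 0.8 (430, 179) [ 0.2681 -0.2478  0.012 ] depth [ 0.267 -0.225  0.031]
side seat 0.73 (339, 167) [ 0.5288 -0.199   0.012 ] depth [ 0.529 -0.199  0.012]
side drain 0.94 (337, 167) [ 0.5392 -0.2077  0.    ] depth [ 0.532 -0.188  0.019]
side drain 0.85 (428, 184) [ 0.2684 -0.2354  0.    ] depth [0.205 0.724 0.86 ]
side soap 0.88 (196, 325) [0.6377 0.3951 0.    ] depth [0.615 0.412 0.045]
side soap 0.59 (332, 126) [ 0.6267 -0.3992  0.    ] depth [ 0.599 -0.325  0.057]
side tumbler 0.83 (240, 202) [0.7375 0.0309 0.    ] depth [0.718 0.057 0.032]
side caddy 0.86 (328, 127) [ 0.6375 -0.3889  0.    ] depth [ 0.605 -0.306  0.064]
```

View pics/b.png

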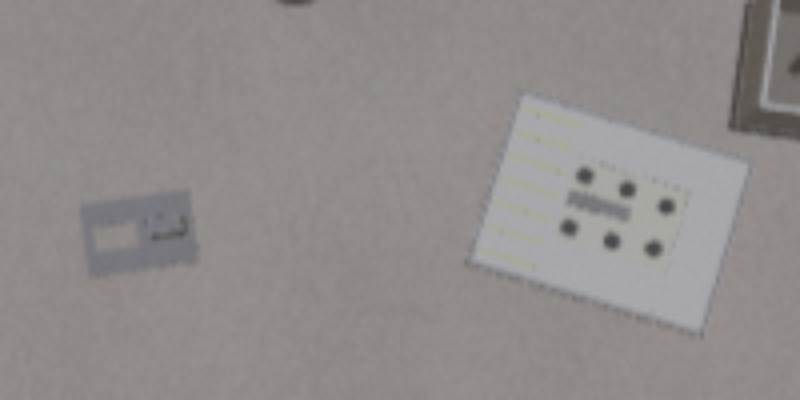

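The top view fixes the drainer: its handle end points towards world (-0.32,-0.95), and the seat is near (0.533,-0.197). The cover's nose points to +y. I'll move on and look at the drainer with the wrist camera on the way.

```bash
cat >> h.py <<'E'
def down(yaw,tilt=0.):
    """tool down, tool x at heading yaw (deg); tilt deg: nose of cover (tool +x side) down"""
    Rz=R.from_euler('z',yaw,degrees=True)
    return Rz*R.from_rotvec([np.pi,0,0])*R.from_euler('y',-tilt,degrees=True)
def rows(p1,R1,n=10,p0=None,R0=None,pad=True):
    s=ctrl.get_state()
    p0=np.array(s["ee_pos"] if p0 is None else p0);R0=R.from_rotvec(s["tool_rot"]) if R0 is None else R0
    w=(R0.inv()*R1).as_rotvec()/n; dp=(np.array(p1)-p0)/n; Rc=R0;o=[]
    for i in range(n):
        o.append(np.r_[Rc.inv().apply(dp),w]);Rc=Rc*R.from_rotvec(w)
    if pad: o+= [np.zeros(6)]*(-n%10)
    for k in range(0,len(o),10):print("; ".join(" ".join(f"{x:.4f}".rstrip('0').rstrip('.').replace('-0.0000','0') if abs(x)>4e-5 else '0' for x in r) for r in o[k:k+10]))
E
python3 -c "
from h import *
rows([.44,-.2,.30],down(71))
print(ctrl.get_state()['time_s'])"
```

```text
0.0327 -0.0194 -0.0081 0 0 -0.0839; 0.0343 -0.0166 -0.0081 0 0 -0.0839; 0.0355 -0.0137 -0.0081 0 0 -0.0839; 0.0366 -0.0107 -0.0081 0 0 -0.0839; 0.0373 -0.0076 -0.0081 0 0 -0.0839; 0.0378 -0.0044 -0.0081 0 0 -0.0839; 0.0381 -0.0012 -0.0081 0 0 -0.0839; 0.038 0.002 -0.0081 0 0 -0.0839; 0.0377 0.0051 -0.0081 0 0 -0.0839; 0.0372 0.0083 -0.0081 0 0 -0.0839
1.8
```

Emit:
{"fn": "carry_out", "kwargs": {"steps": "0.033 -0.019 -0.008 0 0 -0.084; 0.034 -0.017 -0.008 0 0 -0.084; 0.036 -0.014 -0.008 0 0 -0.084; 0.037 -0.011 -0.008 0 0 -0.084; 0.037 -0.008 -0.008 0 0 -0.084; 0.038 -0.004 -0.008 0 0 -0.084; 0.038 -0.001 -0.008 0 0 -0.084; 0.038 0.002 -0.008 0 0 -0.084; 0.038 0.005 -0.008 0 0 -0.084; 0.037 0.008 -0.008 0 0 -0.084"}}

```text
time_s: 2.63
ee_pos: [0.4408, -0.1973, 0.2993]
tool_rot: [2.553, 1.83, 0.0]
wrist_force: [-0.1, 0.2, 0.7]
gripper_width: 0.0931
```

Run:
```python
from h import *
s=ctrl.get_state();print(s['time_s'],s['ee_pos'],s['tool_rot'])
f=grab("wrist","w1.png");print(f["eye"],f["fovy"],f["cx"],f["cy"]);print(f["rotation"].round(3))
for t,z in dict(seat=.012,drain=0).items():
    for r in viewer.tip_of(f,t)[:2]:
        v,u=np.array(r["position"])*[400,640];print(t,r["conf"],u,v,world(f,u,v,z))
np.savez("w1.npz",**{k:f[k] for k in("pixels","range_z","fovy","cx","cy","eye","rotation")})
```

```text
2.6333 [ 0.4408169  -0.19728761  0.2992862 ] [2.55285129e+00 1.83014101e+00 3.32532325e-04]
[ 0.46533183 -0.12875255  0.46460057] 59.18740579222239 317.9598928897174 199.62047715533006
[[ 0.947 -0.311 -0.082]
 [-0.322 -0.915 -0.245]
 [ 0.001  0.258 -0.966]]
seat 0.92 387.2 136.88 [ 0.5365611  -0.19360767  0.012     ]
seat 0.87 203.32799999999997 237.8 [ 0.26070118 -0.24406168  0.012     ]
drain 0.79 388.22400000000005 136.60000000000002 [ 0.53981229 -0.19540963  0.        ]
drain 0.78 208.0 237.67999999999998 [ 0.26156401 -0.24906879  0.        ]
```

View pics/w1.png

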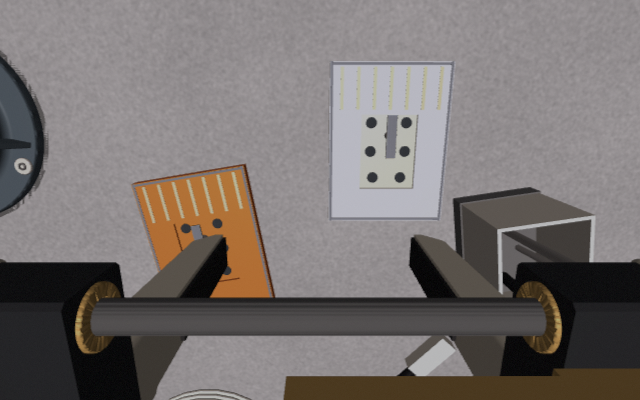

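The wrist picture shows the beige drainer: its top corners are near (332,63), (453,63), (440,218) and (331,218). The pocket spans about (360..419, 114..188), and the stud head runs from (391,116) to (391,158). The caddy stands to its right. I'll extract these features metrically.

Run:
```python
from h import *
f=dict(np.load("w1.npz"));px=f["pixels"];hsv=cv2.cvtColor(px,cv2.COLOR_RGB2HSV).astype(int)
for (u,v) in [(345,200),(380,180),(391,130),(300,100),(450,66),(332,150)]: print((u,v),px[v,u],hsv[v,u])
P=world(f,*np.meshgrid(np.arange(640),np.arange(400)))
m=np.zeros((400,640),bool);m[50:235,315:460]=1
for name,lo,hi,z in(("top",.0085,.05,.016),("head",.026,.05,.034)):
    k=((P[...,2]>lo)&(P[...,2]<hi)&m).astype(np.uint8)
    n,l,st,_=cv2.connectedComponentsWithStats(k); i=1+st[1:,4].argmax(); vv,uu=np.where(l==i)
    W=world(f,uu.astype(float),vv.astype(float),z)[:,:2].astype(np.float32)*1000
    r=cv2.minAreaRect(W);b=cv2.boxPoints(r);print(name,len(W),r,"\n",b.round(1).tolist(),"med depth z",np.median(P[vv,uu,2]))
# pocket by saturation hue
k=((hsv[...,0]>25)&(hsv[...,0]<45)&(hsv[...,1]>12)&m).astype(np.uint8);k[:112]=0
k=cv2.morphologyEx(k,cv2.MORPH_OPEN,np.ones((3,3)))
vv,uu=np.where(k);W=world(f,uu.astype(float),vv.astype(float),.012)[:,:2].astype(np.float32)*1000
r=cv2.minAreaRect(W);print("pocket",len(W),r,cv2.boxPoints(r).round(1).tolist())
o=cv2.resize(px[50:230,310:470],None,fx=3.5,fy=3.3,interpolation=cv2.INTER_NEAREST)
# caddy
k=(P[...,2]>.1)&(P[...,2]<.135)&(P[...,0]>.5);k[:,:450]=0;vv,uu=np.where(k);print("caddy",len(vv),P[vv,uu].min(0) if len(vv) else 0)
Q=(P[vv,uu,:2]*1000).astype(np.float32);r=cv2.minAreaRect(Q);print(r,cv2.boxPoints(r).round(0).tolist())
cv2.imwrite("pics/w1c.png",cv2.cvtColor(o,cv2.COLOR_RGB2BGR))
```

```text
(345, 200) [184 184 194] [120  13 194]
(380, 180) [184 184 175] [ 30  12 184]
(391, 130) [115 115 123] [120  17 123]
(300, 100) [149 144 145] [174   9 149]
(450, 66) [182 183 192] [117  13 192]
(332, 150) [158 158 167] [120  14 167]
top 18824 ((533.2789306640625, -202.96835327148438), (199.49884033203125, 150.0800323486328), 71.2098617553711) 
 [[430.1000061035156, -273.20001220703125], [572.2000122070312, -321.6000061035156], [636.4000244140625, -132.6999969482422], [494.3999938964844, -84.4000015258789]] med depth z 0.015090706195938969
head 438 ((537.0100708007812, -191.07846069335938), (50.092411041259766, 12.284629821777344), 71.22441864013672) 
 [[523.0999755859375, -212.8000030517578], [534.7999877929688, -216.8000030517578], [550.9000244140625, -169.3000030517578], [539.2999877929688, -165.39999389648438]] med depth z 0.033220319374487994
pocket 323 ((537.4699096679688, -242.5699462890625), (35.70607376098633, 38.06319046020508), 71.21471405029297) [[513.7000122070312, -253.3000030517578], [549.7000122070312, -265.6000061035156], [561.2000122070312, -231.8000030517578], [525.2000122070312, -219.5]]
caddy 2694 [ 0.58814506 -0.38195676  0.10001669]
((644.3109741210938, -350.47161865234375), (75.4361572265625, 102.3678970336914), 80.28777313232422) [[587.0, -379.0], [688.0, -396.0], [701.0, -322.0], [600.0, -305.0]]
```

View pics/w1c.png

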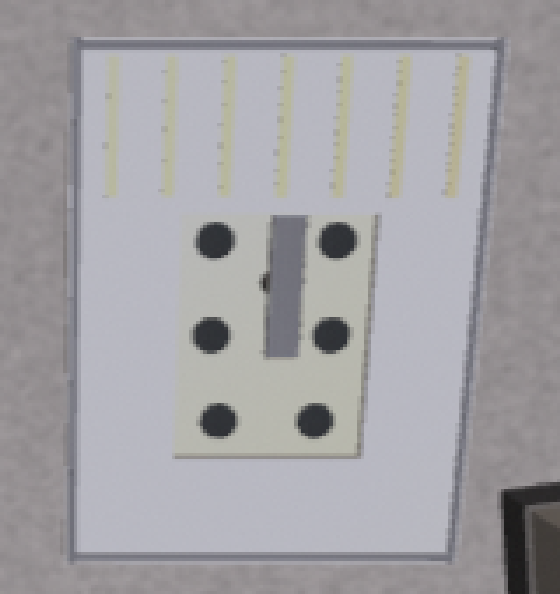

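The drainer fit gives 199.5×150 mm (true 200×150), so seat = (0.5365,-0.1935) and +x heading = 251.2°. The stud looks about 2.4 mm towards -x. The caddy corner sits close to where the gripper body would be. I'll therefore grip the handle with the tool leaning 12° towards the nose. Next I hover by the cover.

```bash
python3 -c "
from h import *
rows([.52,.105,.20],down(98))"
```

```text
0.0312 -0.0023 0.0099 0.0001 0 -0.0467; 0.0313 -0.0008 0.0099 0.0001 0 -0.0467; 0.0313 0.0007 0.0099 0.0001 0 -0.0467; 0.0312 0.0021 0.0099 0.0001 0 -0.0467; 0.0311 0.0036 0.0099 0.0001 0 -0.0467; 0.0309 0.005 0.0099 0.0001 0 -0.0467; 0.0306 0.0065 0.0099 0.0001 0 -0.0467; 0.0303 0.0079 0.0099 0.0001 0 -0.0467; 0.0299 0.0093 0.0099 0.0001 0 -0.0467; 0.0294 0.0107 0.0099 0.0001 0 -0.0467
```

Emit:
{"fn": "carry_out", "kwargs": {"steps": "0.031 -0.002 0.01 0 0 -0.047; 0.031 -0.001 0.01 0 0 -0.047; 0.031 0.001 0.01 0 0 -0.047; 0.031 0.002 0.01 0 0 -0.047; 0.031 0.004 0.01 0 0 -0.047; 0.031 0.005 0.01 0 0 -0.047; 0.031 0.007 0.01 0 0 -0.047; 0.03 0.008 0.01 0 0 -0.047; 0.03 0.009 0.01 0 0 -0.047; 0.029 0.011 0.01 0 0 -0.047"}}

```text
time_s: 3.62
ee_pos: [0.5209, 0.1024, 0.1978]
tool_rot: [-2.062, -2.37, 0.001]
wrist_force: [-0.2, -0.3, 0.4]
gripper_width: 0.0933
```

Run:
```python
from h import *
f=grab("wrist","w2.png")
for t,z in dict(cover_grip=.024,cover_eye=0,cover_nose=.002).items():
    for r in viewer.tip_of(f,t)[:1]:
        v,u=np.array(r["position"])*[400,640];print(t,r["conf"],u,v,world(f,u,v,z))
np.savez("w2.npz",**{k:f[k] for k in("pixels","range_z","fovy","cx","cy","eye","rotation")})
```

```text
cover_grip 0.55 329.728 144.92000000000002 [0.52891005 0.13939461 0.024     ]
cover_eye 0.55 333.12 97.28 [0.52653448 0.183799   0.        ]
cover_nose 0.72 332.60800000000006 77.72 [0.52325308 0.20172919 0.002     ]
```

View pics/w2.png

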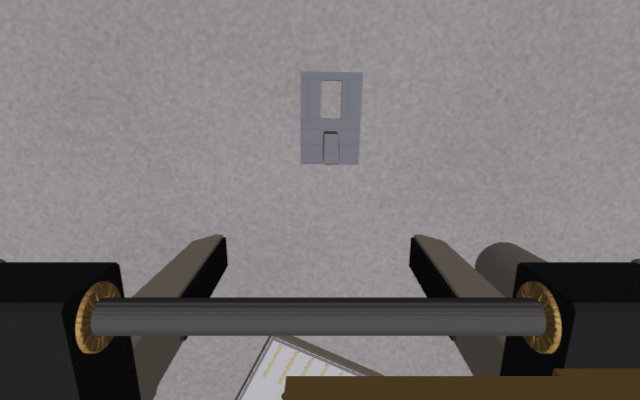

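The wrist view shows the cover at columns 301–362 and rows 72–165, with the eye at about (331,100) and the handle at about (331,148), nearly aligned with the tool. Now a rectangle fit, then the grasp plan.

Run:
```python
from h import *
f=dict(np.load("w2.npz"));px=f["pixels"].astype(int)
k=((px[...,2]-px[...,0]>5)&(px.sum(2)>150)).astype(np.uint8);k[:50]=0;k[190:]=0;k[:,:280]=0;k[:,390:]=0
k=cv2.morphologyEx(k,cv2.MORPH_OPEN,np.ones((3,3)))
n,l,st,_=cv2.connectedComponentsWithStats(k);i=1+st[1:,4].argmax();vv,uu=np.where(l==i);print(st[i])
W=world(f,uu.astype(float),vv.astype(float),.004)[:,:2].astype(np.float32)*1000
r=cv2.minAreaRect(W);print(r,cv2.boxPoints(r).round(1).tolist())
# eye hole
h=((l!=i)&(np.indices(l.shape)[0]>76)&(np.indices(l.shape)[0]<122)&(np.indices(l.shape)[1]>310)&(np.indices(l.shape)[1]<352)).astype(np.uint8)
n2,l2,st2,c2=cv2.connectedComponentsWithStats(h);j=1+st2[1:,4].argmax();a,b=np.where(l2==j)
W=world(f,b.astype(float),a.astype(float),.004)[:,:2].astype(np.float32)*1000;print("eye",cv2.minAreaRect(W))
P=world(f,*np.meshgrid(np.arange(640),np.arange(400)))
k=(P[...,2]>.03)&(P[...,2]<.06);k[:110]=0;k[185:]=0;k[:,:310]=0;k[:,350:]=0;a,b=np.where(k)
W=world(f,b.astype(float),a.astype(float),.044)[:,:2].astype(np.float32)*1000;print("handle top",len(a),cv2.minAreaRect(W),P[a,b].mean(0))
```

```text
[ 301   72   61   93 4114]
((526.8917236328125, 162.53036499023438), (58.63338088989258, 89.29644012451172), 7.193525314331055) [[492.20001220703125, 203.1999969482422], [503.3999938964844, 114.5999984741211], [561.5999755859375, 121.9000015258789], [550.4000244140625, 210.5]]
eye ((524.1813354492188, 181.50747680664062), (20.741443634033203, 35.845909118652344), 7.907759666442871)
handle top 483 ((529.13671875, 138.20262145996094), (13.55109977722168, 27.9378662109375), 8.118852615356445) [0.52894845 0.13851448 0.04278501]
```

The fits agree: plate 89.3×58.6, eye 35.8×20.7, and the nose heads at about 97.6°. The grip point is about (0.5295,0.138).

```bash
cat >> h.py <<'E'
SEAT=np.array([.5365,-.1935,.012]); YD=71.2   # nose heading of the drainer
G=np.array([.062,0,.028]); LEAN=12.
def fromP(P,a,yaw=YD,g=None):
    """TCP pose for nose point P (world), cover tilt a deg"""
    Rt=down(yaw,a+LEAN); Rc=down(yaw,a)   # cover x=-tool x, cover z=-tool z of Rc
    X=-Rc.apply([1,0,0]);Z=-Rc.apply([0,0,1]); g=G if g is None else g
    return np.array(P)+g[0]*X+g[2]*Z+Rt.apply([0,0,.019]),Rt
def dr(x,y,z):
    """drainer coords (seat-based, z above pocket floor) -> world"""
    c,s=np.cos(np.radians(YD+180)),np.sin(np.radians(YD+180));return SEAT+np.array([c*x-s*y,s*x+c*y,z])
def todr(p):
    d=np.array(p)-SEAT;c,s=np.cos(np.radians(YD+180)),np.sin(np.radians(YD+180));return np.array([c*d[0]+s*d[1],-s*d[0]+c*d[1],d[2]])
E
python3 -c "
from h import *
n=np.array([np.cos(np.radians(97.6)),np.sin(np.radians(97.6)),0])
p,r=fromP(np.array([.5295,.138,.002])+.062*n,0,97.6);print(p)
rows(p,r)"
```

```text
[0.53002246 0.13408438 0.0114152 ]
0.0031 0.0014 0.0187 -0.0001 -0.0209 0.0006; 0.0035 0.0014 0.0186 -0.0001 -0.0209 0.0006; 0.0039 0.0014 0.0185 -0.0001 -0.0209 0.0006; 0.0043 0.0014 0.0184 -0.0001 -0.0209 0.0006; 0.0047 0.0014 0.0183 -0.0001 -0.0209 0.0006; 0.005 0.0014 0.0182 -0.0001 -0.0209 0.0006; 0.0054 0.0014 0.0181 -0.0001 -0.0209 0.0006; 0.0058 0.0014 0.018 -0.0001 -0.0209 0.0006; 0.0062 0.0014 0.0179 -0.0001 -0.0209 0.0006; 0.0065 0.0014 0.0178 -0.0001 -0.0209 0.0006
```

Emit:
{"fn": "carry_out", "kwargs": {"steps": "0.0031 0.0014 0.0187 0 -0.0209 0.0006; 0.0035 0.0014 0.0186 0 -0.0209 0.0006; 0.0039 0.0014 0.0185 0 -0.0209 0.0006; 0.0043 0.0014 0.0184 0 -0.0209 0.0006; 0.0047 0.0014 0.0183 0 -0.0209 0.0006; 0.005 0.0014 0.0182 0 -0.0209 0.0006; 0.0054 0.0014 0.0181 0 -0.0209 0.0006; 0.0058 0.0014 0.018 0 -0.0209 0.0006; 0.0062 0.0014 0.0179 0 -0.0209 0.0006; 0.0065 0.0014 0.0178 0 -0.0209 0.0006", "hand": 0.3}}

```text
time_s: 4.65
ee_pos: [0.531, 0.1332, 0.0118]
tool_rot: [1.963, 2.236, -0.205]
wrist_force: [-0.4, -0.6, -0.2]
gripper_width: 0.0648
```

```bash
python3 -c "
from h import *
s=ctrl.get_state();print(s['ee_pos'],R.from_rotvec(s['tool_rot']).as_matrix().round(3).tolist())
print((down(97.6,12).inv()*R.from_rotvec(s['tool_rot'])).as_rotvec(degrees=True))"
```

```text
[0.531012   0.13318273 0.01176832] [[-0.126, 0.992, 0.028], [0.97, 0.129, -0.207], [-0.208, 0.001, -0.978]]
[-0.0484502  -0.03292848  0.17365066]
```

Emit:
{"fn": "carry_out", "kwargs": {"steps": "0 0 0 0 0 0; 0 0 0 0 0 0; 0 0 0 0 0 0; 0 0 0 0 0 0; 0 0 0 0 0 0; 0 0 0 0 0 0; 0 0 0 0 0 0; 0 0 0 0 0 0; 0 0 0 0 0 0; 0 0 0 0 0 0", "hand": 1}}

```text
time_s: 5.48
ee_pos: [0.5302, 0.1348, 0.0123]
tool_rot: [1.961, 2.24, -0.206]
wrist_force: [-3.2, -1.3, 5.5]
gripper_width: 0.0137
```

```bash
python3 -c "
from h import *
s=ctrl.get_state();print(s['ee_pos'],s['wrist_force'],s['gripper_width'])
p0=s['ee_pos'];R0=R.from_rotvec(s['tool_rot'])
# 3 rows lift, then to a point over drainer
rows(p0+[0,0,.06],R0,3,pad=False)
p1,R1=fromP(dr(-.036,0,.10),30);print(p1)
rows(p1,R1,17,p0=p0+[0,0,.06],R0=R0,pad=False)"
```

```text
[0.53019216 0.13481667 0.01227706] [-3.18392062 -1.26620677  5.45531246] 0.01370161051236026
-0.0042 0 -0.0196 0 0 0; -0.0042 0 -0.0196 0 0 0; -0.0042 0 -0.0196 0 0 0
[ 0.53121257 -0.20903173  0.15312896]
-0.0206 -0.0026 -0.0005 0.0124 -0.0302 0.0244; -0.0207 -0.0021 0.0002 0.0124 -0.0302 0.0244; -0.0207 -0.0016 0.0008 0.0124 -0.0302 0.0244; -0.0207 -0.0011 0.0015 0.0124 -0.0302 0.0244; -0.0207 -0.0006 0.0021 0.0124 -0.0302 0.0244; -0.0206 0 0.0027 0.0124 -0.0302 0.0244; -0.0205 0.0005 0.0033 0.0124 -0.0302 0.0244; -0.0204 0.0011 0.004 0.0124 -0.0302 0.0244; -0.0202 0.0016 0.0046 0.0124 -0.0302 0.0244; -0.02 0.0022 0.0051 0.0124 -0.0302 0.0244
-0.0198 0.0027 0.0057 0.0124 -0.0302 0.0244; -0.0195 0.0033 0.0063 0.0124 -0.0302 0.0244; -0.0193 0.0038 0.0068 0.0124 -0.0302 0.0244; -0.0189 0.0044 0.0073 0.0124 -0.0302 0.0244; -0.0186 0.0049 0.0078 0.0124 -0.0302 0.0244; -0.0182 0.0055 0.0083 0.0124 -0.0302 0.0244; -0.0178 0.006 0.0088 0.0124 -0.0302 0.0244
```

Emit:
{"fn": "carry_out", "kwargs": {"steps": "-0.0042 0 -0.0196 0 0 0; -0.0042 0 -0.0196 0 0 0; -0.0042 0 -0.0196 0 0 0; -0.0206 -0.0026 -0.0005 0.0124 -0.0302 0.0244; -0.0207 -0.0021 0.0002 0.0124 -0.0302 0.0244; -0.0207 -0.0016 0.0008 0.0124 -0.0302 0.0244; -0.0207 -0.0011 0.0015 0.0124 -0.0302 0.0244; -0.0207 -0.0006 0.0021 0.0124 -0.0302 0.0244; -0.0206 0 0.0027 0.0124 -0.0302 0.0244; -0.0205 0.0005 0.0033 0.0124 -0.0302 0.0244"}}

```text
time_s: 6.32
ee_pos: [0.5308, -0.0076, 0.1054]
tool_rot: [2.053, 1.951, -0.472]
wrist_force: [0.5, -0.2, -3.6]
gripper_width: 0.0139
```

Emit:
{"fn": "carry_out", "kwargs": {"steps": "-0.0204 0.0011 0.004 0.0124 -0.0302 0.0244; -0.0202 0.0016 0.0046 0.0124 -0.0302 0.0244; -0.02 0.0022 0.0051 0.0124 -0.0302 0.0244; -0.0198 0.0027 0.0057 0.0124 -0.0302 0.0244; -0.0195 0.0033 0.0063 0.0124 -0.0302 0.0244; -0.0193 0.0038 0.0068 0.0124 -0.0302 0.0244; -0.0189 0.0044 0.0073 0.0124 -0.0302 0.0244; -0.0186 0.0049 0.0078 0.0124 -0.0302 0.0244; -0.0182 0.0055 0.0083 0.0124 -0.0302 0.0244; -0.0178 0.006 0.0088 0.0124 -0.0302 0.0244"}}

```text
time_s: 7.15
ee_pos: [0.5316, -0.2098, 0.1526]
tool_rot: [2.113, 1.512, -0.809]
wrist_force: [0.1, -0.1, -2.8]
gripper_width: 0.0135
```

Run:
```python
from h import *
s=ctrl.get_state();p,r=fromP(dr(-.036,0,.10),30)
print(s['time_s'],s['ee_pos']-p,(r.inv()*R.from_rotvec(s['tool_rot'])).as_rotvec(degrees=True),s['wrist_force'],s['joint_pos'])
f=grab("wrist","w3.png");g=grab("side","s3.png")
np.savez("w3.npz",**{k:f[k] for k in("pixels","range_z","fovy","cx","cy","eye","rotation")})
cv2.imwrite("pics/c3.png",cv2.cvtColor(np.hstack([cv2.resize(f["pixels"],(480,300)),cv2.resize(g["pixels"][100:230,270:400],(300,300))]),cv2.COLOR_RGB2BGR))
for t in("cover_eye","cover_nose","seat"):
    for r in viewer.tip_of(f,t)[:1]:
        v,u=np.array(r["position"])*[400,640];q=world(f,u,v);print(t,r["conf"],u,v,todr(q).round(4))
```

```text
7.15 [ 0.0004291  -0.00073965 -0.00056059] [-0.0283363   0.04620185  0.02244125] [ 0.06140353 -0.12195862 -2.84027409] [-0.13614579  0.59345002  1.64711782 -0.7811784   1.2003127   0.60030812]
cover_nose 0.57 316.096 118.6 [-0.0368  0.0011  0.0996]
seat 0.76 314.688 52.0 [-0.0168 -0.      0.0215]
```

View pics/c3.png

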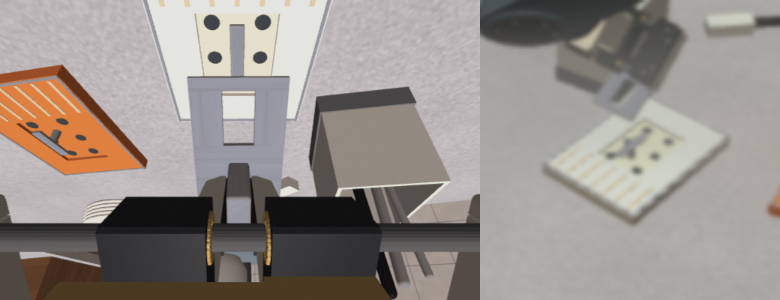

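The wrist view shows the cover held straight, its eye at about (318,157) in full pixels, with the stud head ahead of it at (317,65) on the same line. I'll check the held cover's tilt and the eye and head lateral positions metrically.

Run:
```python
from h import *
f=dict(np.load("w3.npz"));px=f["pixels"].astype(int)
P=world(f,*np.meshgrid(np.arange(640),np.arange(400)));D=np.apply_along_axis(todr,2,P)
m=np.zeros((400,640),bool);m[95:215,250:395]=1
m&=(D[...,2]>.085)&(D[...,2]<.16)&(np.abs(D[...,1])<.04)
n=m.copy();n[205:]=0
Q=D[n];A=np.c_[Q[:,0],Q[:,1],np.ones(len(Q))];c=np.linalg.lstsq(A,Q[:,2],rcond=None)[0]
for _ in range(3):
    e=Q[:,2]-A@c;k=abs(e)<.004;c=np.linalg.lstsq(A[k],Q[k,2],rcond=None)[0]
print("plate slope x,y deg",np.degrees(np.arctan(c[:2])),len(Q),"resid",np.std(e[k]),"roll-yaw")
print("plane z at P top (x=-.037):",c@[-.037,0,1],"expect",.1017+ .001*0)
# rows profile
print("plate y extents rows 130..190:",[(D[v][n[v]][:,1].min().round(4),D[v][n[v]][:,1].max().round(4)) for v in(106,112,150,175)])
for v in(135,160,180):
    w=np.where(n[v]&True)[0];mid=[u for u in range(w.min(),w.max()) if not n[v,u]];print(v,"hole cols",mid[:1],mid[-1:], D[v,mid[0]-1,1].round(4),D[v,mid[-1]+1,1].round(4))
u=317;col=np.where(n[95:215,u])[0]+95;br=np.where(np.diff(col)>3)[0];print("col",col[0],[(col[b],col[b+1]) for b in br]);
for b in br: print("edge pts",D[col[b],u].round(4),D[col[b+1],u].round(4))
print("nose tip",D[col[0],u])
h=(D[...,2]>.015)&(D[...,2]<.03);h[100:]=0;h[:,:250]=0;h[:,400:]=0;print("head",D[h].mean(0),D[h].min(0),D[h].max(0))
```

```text
plate slope x,y deg [29.88383377  0.03945776] 10412 resid 0.0008051199503718191 roll-yaw
plane z at P top (x=-.037): 0.09967599478873014 expect 0.1017
plate y extents rows 130..190: [(np.float64(-0.0277), np.float64(0.0312)), (np.float64(-0.0278), np.float64(0.0317)), (np.float64(-0.0283), np.float64(0.031)), (np.float64(-0.0285), np.float64(0.0311))]
135 hole cols [296] [338] -0.0085 0.0116
160 hole cols [297] [337] -0.0085 0.0116
180 hole cols [298] [337] -0.0084 0.0115
col 101 [(np.int64(121), np.int64(191))]
edge pts [-0.0362  0.0015  0.1005] [-0.0038  0.0014  0.1161]
nose tip [-0.04085471  0.00148955  0.09281139]
head [-0.00676998  0.00039845  0.02090879] [-0.0284066  -0.00565039  0.01647731] [0.02083819 0.00637749 0.02323467]
```

```bash
python3 -c "
from h import *
p,r=fromP(dr(-.036,-.0012,.013),30);print(p);rows(p,r)
rows(*fromP(dr(-.016,-.0012,.013),30),p0=p,R0=r)"
```

```text
[ 0.53007659 -0.20864501  0.06612896]
0.0057 -0.0001 0.0065 0.0001 -0.0003 0.0001; 0.0057 -0.0001 0.0065 0.0001 -0.0003 0.0001; 0.0057 -0.0001 0.0065 0.0001 -0.0003 0.0001; 0.0057 -0.0001 0.0065 0.0001 -0.0003 0.0001; 0.0057 -0.0001 0.0065 0.0001 -0.0003 0.0001; 0.0057 -0.0001 0.0065 0.0001 -0.0003 0.0001; 0.0057 -0.0001 0.0065 0.0001 -0.0003 0.0001; 0.0057 -0.0001 0.0065 0.0001 -0.0003 0.0001; 0.0057 -0.0001 0.0065 0.0001 -0.0003 0.0001; 0.0057 -0.0001 0.0065 0.0001 -0.0003 0.0001
-0.0015 0 0.0013 0 0 0; -0.0015 0 0.0013 0 0 0; -0.0015 0 0.0013 0 0 0; -0.0015 0 0.0013 0 0 0; -0.0015 0 0.0013 0 0 0; -0.0015 0 0.0013 0 0 0; -0.0015 0 0.0013 0 0 0; -0.0015 0 0.0013 0 0 0; -0.0015 0 0.0013 0 0 0; -0.0015 0 0.0013 0 0 0
```

Emit:
{"fn": "carry_out", "kwargs": {"steps": "0.0057 -0.0001 0.0065 0 0 0; 0.0057 -0.0001 0.0065 0 0 0; 0.0057 -0.0001 0.0065 0 0 0; 0.0057 -0.0001 0.0065 0 0 0; 0.0057 -0.0001 0.0065 0 0 0; 0.0057 -0.0001 0.0065 0 0 0; 0.0057 -0.0001 0.0065 0 0 0; 0.0057 -0.0001 0.0065 0 0 0; 0.0057 -0.0001 0.0065 0 0 0; 0.0057 -0.0001 0.0065 0 0 0"}}

```text
time_s: 8.23
ee_pos: [0.5305, -0.2097, 0.0654]
tool_rot: [2.112, 1.514, -0.808]
wrist_force: [-0.1, -0.4, -2.0]
gripper_width: 0.0137
```

Run:
```python
from h import *
s=ctrl.get_state();p,r=fromP(dr(-.036,-.0012,.013),30)
print(s['time_s'],todr(s['ee_pos'])-todr(p),(r.inv()*R.from_rotvec(s['tool_rot'])).as_rotvec(degrees=True),s['wrist_force'])
f=grab("wrist")
cv2.imwrite("pics/c4.png",cv2.cvtColor(cv2.resize(f["pixels"][60:220,220:420],(750,600)),cv2.COLOR_RGB2BGR))
```

```text
8.2333 [ 0.00082948  0.00071987 -0.0006869 ] [-0.06844217  0.09372245 -0.02114057] [-0.07441097 -0.3954677  -2.01491505]
```

View pics/c4.png

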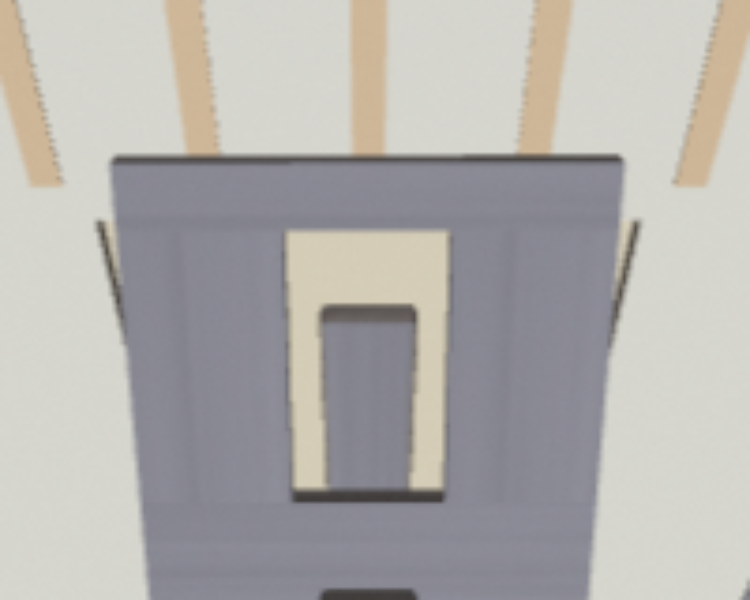

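The head shows through the eye, centred between the eye's sides, with the nose bar clear of the head's end. I slide towards the shank.

Emit:
{"fn": "carry_out", "kwargs": {"steps": "-0.0015 0 0.0013 0 0 0; -0.0015 0 0.0013 0 0 0; -0.0015 0 0.0013 0 0 0; -0.0015 0 0.0013 0 0 0; -0.0015 0 0.0013 0 0 0; -0.0015 0 0.0013 0 0 0; -0.0015 0 0.0013 0 0 0; -0.0015 0 0.0013 0 0 0; -0.0015 0 0.0013 0 0 0; -0.0015 0 0.0013 0 0 0"}}

```text
time_s: 9.12
ee_pos: [0.524, -0.2287, 0.0667]
tool_rot: [2.112, 1.513, -0.808]
wrist_force: [-0.5, -0.0, -2.4]
gripper_width: 0.0137
```

Run:
```python
from h import *
s=ctrl.get_state();p,r=fromP(dr(-.016,-.0012,.013),30)
print(s['time_s'],todr(s['ee_pos'])-todr(p),(r.inv()*R.from_rotvec(s['tool_rot'])).as_rotvec(degrees=True),s['wrist_force'],s['ft_torque'])
rows(*fromP(dr(-.011,-.0012,.013),30),p0=p,R0=r)
```

```text
9.1167 [0.00088604 0.0007323  0.00057694] [-0.06768296  0.09110047 -0.01944799] [-0.4915585  -0.03102099 -2.36497238] [ 0.57302226 -0.23417193 -0.00248109]
-0.0004 0 0.0003 0 0 0; -0.0004 0 0.0003 0 0 0; -0.0004 0 0.0003 0 0 0; -0.0004 0 0.0003 0 0 0; -0.0004 0 0.0003 0 0 0; -0.0004 0 0.0003 0 0 0; -0.0004 0 0.0003 0 0 0; -0.0004 0 0.0003 0 0 0; -0.0004 0 0.0003 0 0 0; -0.0004 0 0.0003 0 0 0
```

Emit:
{"fn": "carry_out", "kwargs": {"steps": "-0.0003 0 0.0003 0 0 0; -0.0003 0 0.0003 0 0 0; -0.0003 0 0.0003 0 0 0; -0.0003 0 0.0003 0 0 0; -0.0003 0 0.0003 0 0 0; -0.0003 0 0.0003 0 0 0; -0.0003 0 0.0003 0 0 0; -0.0003 0 0.0003 0 0 0; -0.0003 0 0.0003 0 0 0; -0.0003 0 0.0003 0 0 0"}}

```text
time_s: 9.95
ee_pos: [0.5227, -0.2325, 0.0665]
tool_rot: [2.112, 1.514, -0.808]
wrist_force: [0.5, 0.5, -2.8]
gripper_width: 0.0139
```

Emit:
{"fn": "carry_out", "kwargs": {"steps": "-0.0001 0 0.0001 0 0 0; -0.0001 0 0.0001 0 0 0; -0.0001 0 0.0001 0 0 0; -0.0001 0 0.0001 0 0 0; -0.0001 0 0.0001 0 0 0; -0.0001 0 0.0001 0 0 0; -0.0001 0 0.0001 0 0 0; -0.0001 0 0.0001 0 0 0; -0.0001 0 0.0001 0 0 0; -0.0001 0 0.0001 0 0 0"}}

```text
time_s: 10.78
ee_pos: [0.5223, -0.2338, 0.0664]
tool_rot: [2.112, 1.514, -0.808]
wrist_force: [0.5, 0.6, -2.3]
gripper_width: 0.0142
```

Emit:
{"fn": "carry_out", "kwargs": {"steps": "-0.0001 0 0.0001 0 0 0; -0.0001 0 0.0001 0 0 0; -0.0001 0 0.0001 0 0 0; -0.0001 0 0.0001 0 0 0; -0.0001 0 0.0001 0 0 0; -0.0001 0 0.0001 0 0 0; -0.0001 0 0.0001 0 0 0; -0.0001 0 0.0001 0 0 0; -0.0001 0 0.0001 0 0 0; -0.0001 0 0.0001 0 0 0"}}

```text
time_s: 11.62
ee_pos: [0.5218, -0.2352, 0.0663]
tool_rot: [2.112, 1.513, -0.808]
wrist_force: [0.9, 0.4, -2.3]
gripper_width: 0.0138
```

Emit:
{"fn": "carry_out", "kwargs": {"steps": "-0.0001 0 0.0001 0 0 0; -0.0001 0 0.0001 0 0 0; -0.0001 0 0.0001 0 0 0; -0.0001 0 0.0001 0 0 0; -0.0001 0 0.0001 0 0 0; -0.0001 0 0.0001 0 0 0; -0.0001 0 0.0001 0 0 0; -0.0001 0 0.0001 0 0 0; -0.0001 0 0.0001 0 0 0; -0.0001 0 0.0001 0 0 0"}}

```text
time_s: 12.45
ee_pos: [0.5215, -0.2363, 0.0662]
tool_rot: [2.112, 1.514, -0.808]
wrist_force: [1.2, 4.4, -1.6]
gripper_width: 0.0138
```

Run:
```python
from h import *
s=ctrl.get_state();p,r=fromP(dr(0,0,.013),30)
print(s['time_s'],todr(s['ee_pos'])-todr(p),s['wrist_force'],s['ft_torque'])
```

```text
12.45 [-7.09658537e-03 -3.81170569e-04  5.73609096e-05] [ 1.23742289  4.42012041 -1.61234329] [ 1.23818684 -0.46116201 -0.02350923]
```

I feel contact: about 4.6 N along -x, with nose point ≈ -7.1 mm in my frame. I back off about 0.5 mm and level about the nose edge in two halves.

```bash
cat >> h.py <<'E'
def path(poses):
    (p0,R0)=poses[0];o=[]
    for p,r in poses[1:]:
        o.append(np.r_[R0.inv().apply(p-p0),(R0.inv()*r).as_rotvec()]);p0,R0=p,r
    for k in range(0,len(o),10):print("; ".join(" ".join('0' if abs(x)<4e-5 else f"{x:.4f}" for x in r) for r in o[k:k+10]))
E
python3 -c "
from h import *
P=lambda t:fromP(dr(-.0071-.0006*min(1,t*4),-.0004,.013),30*(1-t))
path([P(i/20) for i in range(21)])"
```

```text
0.0002 0 0.0017 0 0.0262 0; 0.0002 0 0.0017 0 0.0262 0; 0.0002 0 0.0017 0 0.0262 0; 0.0002 0 0.0017 0 0.0262 0; 0.0002 0 0.0017 0 0.0262 0; 0.0001 0 0.0017 0 0.0262 0; 0.0001 0 0.0017 0 0.0262 0; 0.0001 0 0.0017 0 0.0262 0; 0.0001 0 0.0017 0 0.0262 0; 0.0001 0 0.0017 0 0.0262 0
0.0001 0 0.0017 0 0.0262 0; 0.0001 0 0.0017 0 0.0262 0; 0.0001 0 0.0017 0 0.0262 0; 0.0001 0 0.0017 0 0.0262 0; 0.0001 0 0.0017 0 0.0262 0; 0.0001 0 0.0017 0 0.0262 0; 0.0001 0 0.0017 0 0.0262 0; 0.0001 0 0.0017 0 0.0262 0; 0.0001 0 0.0017 0 0.0262 0; 0.0001 0 0.0017 0 0.0262 0
```

Emit:
{"fn": "carry_out", "kwargs": {"steps": "0.0002 0 0.0017 0 0.0262 0; 0.0002 0 0.0017 0 0.0262 0; 0.0002 0 0.0017 0 0.0262 0; 0.0002 0 0.0017 0 0.0262 0; 0.0002 0 0.0017 0 0.0262 0; 0.0001 0 0.0017 0 0.0262 0; 0.0001 0 0.0017 0 0.0262 0; 0.0001 0 0.0017 0 0.0262 0; 0.0001 0 0.0017 0 0.0262 0; 0.0001 0 0.0017 0 0.0262 0"}}

```text
time_s: 13.28
ee_pos: [0.5185, -0.2448, 0.0514]
tool_rot: [2.291, 1.641, -0.544]
wrist_force: [0.6, 3.1, -3.8]
gripper_width: 0.0138
```

```bash
cat >> h.py <<'E'
def where():
    s=ctrl.get_state();Rt=R.from_rotvec(s["tool_rot"]);z=Rt.apply([0,0,1]);x=Rt.apply([1,0,0])
    tilt=np.degrees(np.arctan2(-x[2],-z[2]))-LEAN; p,_=fromP([0,0,0],tilt)
    P=todr(s["ee_pos"]-p+0); print("t",round(s["time_s"],2),"tilt",round(tilt,2),"yaw",round(np.degrees(np.arctan2(x[1],x[0])),2),"P mm",(P*1000).round(2),"F",np.round(s["wrist_force"],1),"T",np.round(s["ft_torque"],2),"w",round(s["gripper_width"],4))
    return P,tilt
E
python3 -c "
from h import *
P0,t0=where()
path([fromP(dr(P0[0],P0[1],.013),t0*(1-i/10)) for i in range(11)])"
```

```text
t 13.28 tilt 14.75 yaw 71.22 P mm [-7.03 -0.54 13.51] F [ 0.6  3.1 -3.8] T [ 1.02 -0.34 -0.01] w 0.0138
0.0001 0 0.0017 0 0.0257 0; 0.0001 0 0.0017 0 0.0257 0; 0.0001 0 0.0017 0 0.0257 0; 0.0001 0 0.0017 0 0.0257 0; 0.0001 0 0.0017 0 0.0257 0; 0.0001 0 0.0017 0 0.0257 0; 0.0001 0 0.0017 0 0.0257 0; 0.0001 0 0.0017 0 0.0257 0; 0.0001 0 0.0017 0 0.0257 0; 0.0001 0 0.0017 0 0.0257 0
```

Emit:
{"fn": "carry_out", "kwargs": {"steps": "0.0002 0 0.0017 0 0.0257 0; 0.0001 0 0.0017 0 0.0257 0; 0.0001 0 0.0017 0 0.0257 0; 0.0001 0 0.0017 0 0.0257 0; 0.0001 0 0.0017 0 0.0257 0; 0.0001 0 0.0017 0 0.0257 0; 0.0001 0 0.0017 0 0.0257 0; 0.0001 0 0.0017 0 0.0257 0; 0.0001 0 0.0017 0 0.0257 0; 0.0001 0 0.0017 0 0.0257 0"}}

```text
time_s: 14.12
ee_pos: [0.5169, -0.2494, 0.0353]
tool_rot: [2.445, 1.751, -0.257]
wrist_force: [0.3, 4.1, -2.4]
gripper_width: 0.0138
```

Run:
```python
from h import *
P,t=where()
f=grab("wrist","w5.png")
np.savez("w5.npz",**{k:f[k] for k in("pixels","range_z","fovy","cx","cy","eye","rotation")})
cv2.imwrite("pics/c5.png",cv2.cvtColor(cv2.resize(f["pixels"][20:220,190:440],(750,600)),cv2.COLOR_RGB2BGR))
```

```text
t 14.12 tilt 0.05 yaw 71.23 P mm [-6.75 -0.55 13.82] F [ 0.3  4.1 -2.4] T [ 0.87 -0.35  0.06] w 0.0138
```

View pics/c5.png

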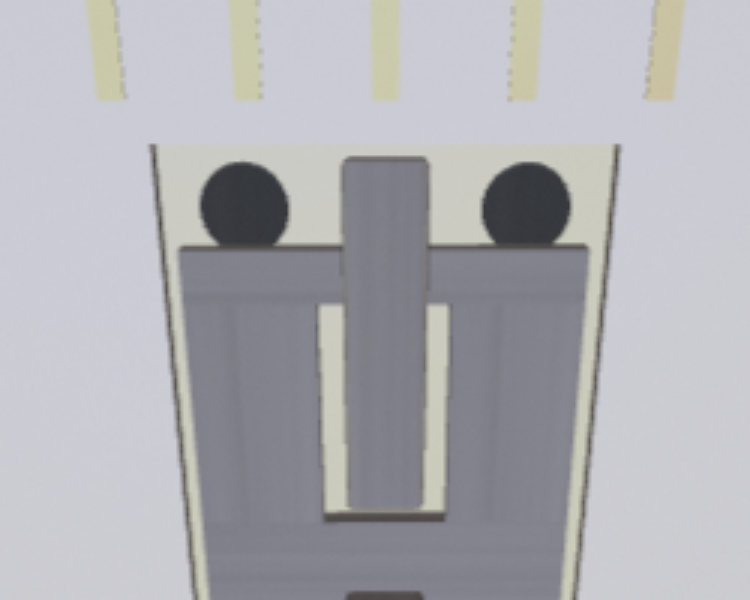

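The head lies above the level cover, passing through the eye. Its +x end has dropped inside the eye (far edge at crop row 515), the nose bar is under the head, and the pocket's nose edge is at crop row 144. I'll measure the plate against the pocket in this same picture.

Run:
```python
from h import *
f=dict(np.load("w5.npz"));f["fovy"]=float(f["fovy"]);px=f["pixels"].astype(int)
print("cam",todr(f["eye"]))
g=px.sum(2)/3;b=px[...,2]-px[...,0]
for u in(262,350,300): print(u,"rows 60..110 blue-red",b[60:110:1,u].tolist())
def at(u,v,z): return (todr(world(f,float(u),float(v),.012+z))*1000).round(2)
P,t=where();zt=P[2]+.002
for u in(262,300,350): print("pocket nose edge(z4)",at(u,68,.004),"plate nose top edge",at(u,102.5,zt))
print("head end",at(318,72.5,.022),"head far end",at(318,189.3,.022),"eye far edge top",at(318,191,zt))
for v in(110,140,170):
    print(v,b[v,235:270].tolist(),b[v,370:400].tolist())
```

```text
cam [-0.04666013  0.00054935  0.17000033]
262 rows 60..110 blue-red [10, 10, 10, 11, 11, 11, 10, 10, -4, -6, -6, -6, -5, -6, -5, -6, -2, 4, 8, 8, 8, 7, 7, 8, 6, 7, 8, 6, 7, 6, 8, 7, 6, 8, 7, 7, 8, 7, 6, 7, 3, -5, -5, 0, 9, 12, 9, 10, 10, 10]
350 rows 60..110 blue-red [10, 9, 10, 10, 11, 11, 10, 11, -5, -7, -8, -8, -8, -9, -8, -9, -8, -9, -8, -9, -9, -9, -9, -9, -9, -8, -6, -5, -6, -6, -5, -5, -6, -7, -7, -10, -11, -10, -10, -11, -11, -8, -7, 5, 10, 10, 11, 10, 10, 11]
300 rows 60..110 blue-red [10, 11, 10, 11, 11, 9, 11, 10, -3, -4, -4, -4, -5, -5, -4, -6, -5, -5, -5, -5, -6, -6, -5, -6, -6, -6, -6, -7, -7, -6, -7, -7, -7, -7, -7, -7, -7, -7, -8, -8, -7, -7, -7, 0, 10, 11, 11, 11, 10, 11]
t 14.17 tilt -0.06 yaw 71.19 P mm [-6.53 -0.61 13.76] F [ 2.1  7.4 -2.3] T [ 1.58 -0.58  0.  ] w 0.014
pocket nose edge(z4) [-27.72 -24.12   4.  ] plate nose top edge [-15.04 -23.39  15.76]
pocket nose edge(z4) [-27.71  -7.24   4.  ] plate nose top edge [-15.04  -7.01  15.76]
pocket nose edge(z4) [-27.7   14.98   4.  ] plate nose top edge [-15.03  14.54  15.76]
head end [-28.07   0.74  22.  ] head far end [23.39  0.73 22.  ] eye far edge top [27.25  0.74 15.76]
110 [10, 10, 10, 10, 10, 10, 10, 10, 5, -4, -10, -9, -9, -9, -3, 8, 11, 10, 9, 10, 10, 10, 10, 10, 10, 11, 10, 11, 11, 10, 11, 10, 10, 10, 11] [9, 10, 11, 11, 10, 10, 10, 10, 10, 11, 10, 11, 10, 10, 10, 7, -6, -13, -13, -13, -13, -13, -1, 7, 9, 8, 9, 9, 8, 9]
140 [9, 10, 8, 10, 10, 9, 9, 10, 10, 9, 9, 5, -4, -10, -11, -12, -11, -2, 11, 11, 10, 10, 9, 9, 10, 10, 10, 10, 10, 11, 10, 9, 9, 9, 9] [9, 11, 9, 11, 11, 10, 10, 10, 10, 11, 12, 11, 10, -2, -12, -15, -15, -14, -13, -6, 5, 8, 9, 7, 8, 8, 8, 7, 7, 7]
170 [8, 8, 9, 8, 9, 9, 9, 9, 9, 9, 9, 9, 9, 9, 3, -9, -12, -13, -14, -10, -1, 10, 9, 10, 10, 9, 11, 10, 9, 9, 10, 11, 10, 11, 10] [10, 10, 9, 11, 10, 10, 11, 12, 10, 10, 7, -9, -16, -16, -16, -15, -11, 2, 7, 7, 7, 7, 7, 7, 7, 7, 7, 7, 7, 6]
```

The pocket's nose edge reads -27.7 mm against an ideal -28, so the frame is good. The plate's nose point is at -7.0 mm, and the cover is laterally centred within 0.3 mm. I slide back about 11 mm while lowering about 4.5 mm.

Emit:
{"fn": "carry_out", "kwargs": {"steps": "0.0012 0 0.0002 0 0 0; 0.0012 0 0.0002 0 0 0; 0.0012 0 0.0002 0 0 0; 0.0012 0 0.0002 0 0 0; 0.0012 0 0.0002 0 0 0; 0.0012 0 0.0002 0 0 0; 0.0012 0 0.0002 0 0 0; 0.0012 0 0.0002 0 0 0; 0.0012 0 0.0002 0 0 0; 0.0012 0 0.0002 0 0 0"}}

```text
time_s: 15.0
ee_pos: [0.5208, -0.2383, 0.0307]
tool_rot: [2.443, 1.751, -0.26]
wrist_force: [0.2, 0.2, -3.8]
gripper_width: 0.0138
```

Run:
```python
from h import *
P,t=where()
f=grab("wrist","w6.png");b=f["pixels"][...,2].astype(int)-f["pixels"][...,0]
for u in(250,262,385,300,350):print(u,b[40:95,u].tolist())
cv2.imwrite("pics/c6.png",cv2.cvtColor(cv2.resize(f["pixels"][20:220,190:440],(750,600)),cv2.COLOR_RGB2BGR))
np.savez("w6.npz",**{k:f[k] for k in("pixels","range_z","fovy","cx","cy","eye","rotation")})
```

```text
t 15.0 tilt 0.17 yaw 71.26 P mm [-18.42  -0.43   9.05] F [ 0.2  0.2 -3.8] T [ 0.11 -0.16  0.01] w 0.0138
250 [10, 9, 10, 10, 10, 11, 10, 10, 10, 10, 10, 10, 10, 10, 9, 10, 10, 10, 10, 9, 9, 11, 10, 10, 10, 10, 10, 11, 10, 10, 10, 10, 10, 11, 10, 10, 10, 10, 10, 10, 10, 10, 10, 10, 11, 10, 9, 11, 10, 9, 11, 10, 10, 10, 9]
262 [10, 10, 10, 11, 10, 9, 9, 10, 11, 9, 10, 10, 10, 9, 10, 10, 10, 10, 9, 9, 10, 10, 10, 9, 10, 10, 10, 11, 9, 10, 10, 9, 10, 10, 10, 10, 10, 9, 10, 10, 10, 10, 10, 10, 10, 10, 10, 10, 10, 10, 10, 10, 10, 10, 10]
385 [11, 10, 10, 10, 10, 10, 10, 9, 9, 10, 10, 11, 10, 10, 10, 10, 10, 9, 10, 10, 10, 11, 9, 10, 10, 9, 9, 11, 9, 10, 9, 9, 9, 11, 10, 10, 10, 10, 9, 10, 10, 9, 9, 10, 9, 9, 9, 9, 9, 9, 8, 9, 9, 9, 9]
300 [9, 9, 10, 10, 10, 10, 10, 10, 10, 9, 10, 9, 10, 10, 10, 10, 9, 10, 10, 10, 9, 10, 10, 10, 9, 10, 10, 10, 10, 10, 10, 10, 11, 10, 11, 10, 9, 9, 10, 10, 11, 10, 10, 10, 10, 10, 10, 10, 10, 10, 10, 11, 10, 10, 10]
350 [10, 10, 10, 11, 10, 9, 10, 10, 10, 10, 10, 10, 10, 10, 9, 9, 11, 9, 9, 10, 9, 10, 10, 9, 10, 10, 10, 9, 11, 10, 10, 10, 10, 10, 9, 10, 10, 9, 9, 10, 9, 10, 11, 9, 9, 10, 10, 11, 10, 10, 11, 10, 10, 9, 10]
```

View pics/c6.png

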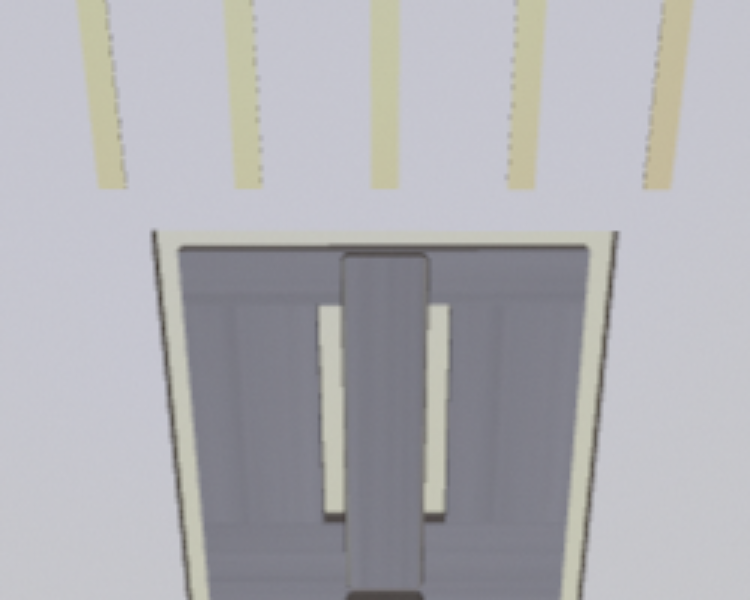

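Run:
```python
from h import *
f=dict(np.load("w6.npz"));f["fovy"]=float(f["fovy"])
def at(u,v,z): return (todr(world(f,float(u),float(v),.012+z))*1000).round(2)
for z in(.0105,.011):
  print("nose",at(318,102.7,z),"eyefar",at(318,193.7,z))
print("pocket nose",at(318,97.3,.004))
v=140
for u0,u1 in((190,300),(340,440)): print(f["pixels"][v,u0:u1,2].astype(int).tolist())
```

```text
nose [-26.53   0.83  10.5 ] eyefar [17.31  0.84 10.5 ]
nose [-26.63   0.83  11.  ] eyefar [17.07  0.84 11.  ]
pocket nose [-27.56   0.83   4.  ]
[205, 206, 206, 206, 207, 205, 206, 206, 206, 206, 206, 207, 207, 207, 207, 207, 206, 207, 208, 207, 207, 206, 207, 207, 206, 207, 207, 207, 206, 208, 207, 206, 207, 207, 207, 207, 207, 206, 208, 208, 208, 207, 208, 208, 208, 208, 207, 208, 208, 207, 207, 209, 207, 207, 160, 81, 147, 186, 185, 186, 185, 186, 161, 135, 134, 135, 136, 136, 136, 135, 136, 135, 136, 135, 134, 133, 132, 131, 131, 133, 135, 136, 136, 136, 138, 137, 136, 136, 138, 137, 138, 138, 139, 138, 138, 138, 137, 137, 137, 138, 138, 140, 139, 139, 138, 125, 135, 172, 186, 187]
[118, 135, 135, 135, 135, 136, 135, 136, 135, 134, 136, 135, 133, 132, 132, 131, 131, 133, 136, 136, 135, 136, 135, 136, 137, 137, 136, 138, 137, 138, 138, 138, 138, 137, 136, 136, 138, 138, 139, 140, 139, 138, 137, 156, 178, 183, 183, 184, 184, 168, 117, 133, 189, 205, 205, 205, 205, 204, 204, 204, 205, 205, 205, 205, 205, 204, 205, 205, 205, 205, 204, 205, 204, 205, 204, 204, 204, 204, 204, 204, 204, 204, 204, 204, 204, 204, 204, 204, 204, 204, 204, 204, 204, 205, 204, 203, 203, 203, 203, 203]
```

Gap at the nose is 1.0 mm, where 2 mm would be central. I shift +x by about 0.8 mm and lower about 5.4 mm.

Emit:
{"fn": "carry_out", "kwargs": {"steps": "-0.0006 0 0.0001 0 0 0; 0.0001 0 0.0006 0 0 0; 0.0001 0 0.0006 0 0 0; 0.0001 0 0.0006 0 0 0; 0.0001 0 0.0006 0 0 0; 0.0001 0 0.0006 0 0 0; 0.0001 0 0.0006 0 0 0; 0.0001 0 0.0006 0 0 0; 0.0001 0 0.0006 0 0 0; 0.0001 0 0.0006 0 0 0"}}

```text
time_s: 15.88
ee_pos: [0.5205, -0.2393, 0.0252]
tool_rot: [2.443, 1.751, -0.26]
wrist_force: [0.8, 0.5, -3.4]
gripper_width: 0.0136
```

Run:
```python
from h import *
where()
```

```text
t 15.88 tilt 0.17 yaw 71.25 P mm [-17.41  -0.38   3.59] F [ 0.8  0.5 -3.4] T [ 0.09 -0.08 -0.01] w 0.0136
```

The underside is now about 1.6 mm above the pocket floor, inside the rim, with no contact. I lower the last part slowly.

Emit:
{"fn": "carry_out", "kwargs": {"steps": "0 0 0.0002 0 0 0; 0 0 0.0002 0 0 0; 0 0 0.0002 0 0 0; 0 0 0.0002 0 0 0; 0 0 0.0002 0 0 0; 0 0 0.0001 0 0 0; 0 0 0.0001 0 0 0; 0 0 0 0 0 0; 0 0 0 0 0 0; 0 0 0 0 0 0"}}

```text
time_s: 16.72
ee_pos: [0.5205, -0.2395, 0.0243]
tool_rot: [2.443, 1.751, -0.26]
wrist_force: [-1.9, 0.3, 4.3]
gripper_width: 0.014
```

Run:
```python
from h import *
where()
```

```text
t 16.72 tilt 0.17 yaw 71.25 P mm [-17.18  -0.3    2.7 ] F [-1.9  0.3  4.3] T [ 0.44  0.11 -0.01] w 0.014
```

Floor contact at about 7 N. I release, opening only part way.

Emit:
{"fn": "carry_out", "kwargs": {"steps": "0 0 0 0 0 0; 0 0 0 0 0 0; 0 0 0 0 0 0; 0 0 0 0 0 0; 0 0 0 0 0 0; 0 0 0 0 0 0; 0 0 0 0 0 0; 0 0 0 0 0 0; 0 0 0 0 0 0; 0 0 0 0 0 0", "hand": 0.6}}

```text
time_s: 17.55
ee_pos: [0.5204, -0.2395, 0.0241]
tool_rot: [2.443, 1.751, -0.26]
wrist_force: [0.5, -0.0, -0.4]
gripper_width: 0.0373
```

Emit:
{"fn": "carry_out", "kwargs": {"steps": "0 0 -0.006 0 0 0; 0 0 -0.009 0 0 0; 0 0 -0.012 0 0 0; 0 0 -0.015 0 0 0; 0 0 -0.015 0 0 0; 0 0 -0.015 0 0 0; 0 0 -0.015 0 0 0; 0 0 -0.015 0 0 0; 0 0 -0.015 0 0 0; 0 0 0 0 0 0"}}

```text
time_s: 18.38
ee_pos: [0.5299, -0.216, 0.1423]
tool_rot: [2.44, 1.749, -0.255]
wrist_force: [-0.4, 1.2, -0.7]
gripper_width: 0.0369
```

Run:
```python
from h import *
where()
f=grab("wrist","w7.png")
P=world(f,*np.meshgrid(np.arange(640),np.arange(400)));D=np.apply_along_axis(todr,2,P)*1000
k=(np.abs(D[...,1])<29)&(D[...,0]>-25)&(D[...,0]<29)&((np.abs(D[...,1])>12))
z=D[k];A=np.c_[z[:,:2],np.ones(len(z))];c=np.linalg.lstsq(A,z[:,2],rcond=None)[0];print("plate z,slopes",np.median(z[:,2]),np.degrees(np.arctan(c[:2])))
k2=(np.abs(D[...,1])<60)&(np.abs(D[...,1])>42)&(D[...,0]>-20)&(D[...,0]<60);print("rim z",np.median(D[...,2][k2]))
cv2.imwrite("pics/c7.png",cv2.cvtColor(cv2.resize(f["pixels"],(800,500)),cv2.COLOR_RGB2BGR))
np.savez("w7.npz",**{k:f[k] for k in("pixels","range_z","fovy","cx","cy","eye","rotation")})
```

```text
t 18.38 tilt 0.17 yaw 71.22 P mm [-42.45   0.98 120.7 ] F [-0.4  1.2 -0.7] T [ 0.04 -0.11  0.03] w 0.0369
plate z,slopes 216.5537045217497 [-70.54869112   0.64315871]
rim z 3.2188688048542904
```

View pics/c7.png

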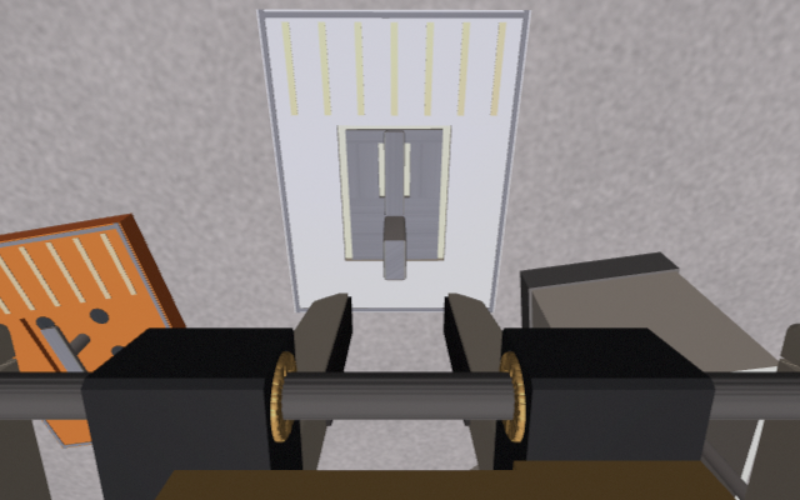

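The cover lies in its pocket, even at the sides, with the handle free and the head over both ends of the eye. I'll check the plate's height and flatness, and the soap, tumbler and caddy, before handing in.

Run:
```python
from h import *
f=dict(np.load("w7.npz"));f["fovy"]=float(f["fovy"])
P=world(f,*np.meshgrid(np.arange(640),np.arange(400)));D=np.apply_along_axis(todr,2,P)*1000
k=(np.abs(D[...,1])<28)&(np.abs(D[...,1])>12)&(D[...,0]>-23)&(D[...,0]<60)&(D[...,2]<25)
z=D[k];A=np.c_[z[:,:2],np.ones(len(z))];c=np.linalg.lstsq(A,z[:,2],rcond=None)[0]
k2=(np.abs(D[...,1])<60)&(np.abs(D[...,1])>42)&(D[...,0]>-20)&(D[...,0]<60)&(D[...,2]<25)
print("plate z",np.median(z[:,2]),"slopes deg",np.degrees(np.arctan(c[:2])),"rim z",np.median(D[...,2][k2]))
for a,b in((-23,-10),(20,35),(50,62)): m=k&(D[...,0]>a)&(D[...,0]<b);print(a,b,np.median(D[...,2][m]))
g=grab("top")
for t in("soap","tumbler","caddy"):
    for r in viewer.tip_of(g,t)[:1]:
        v,u=np.array(r["position"])*[400,640];print(t,r["conf"],world(g,u,v,0.).round(3))
```

```text
plate z 3.1511413022877015 slopes deg [-0.0692615  0.0399835] rim z 3.1332737887504836
-23 -10 3.197322675880198
20 35 3.1445526395947434
50 62 3.0914438872797314
soap 0.79 [0.638 0.396 0.   ]
tumbler 0.9 [0.732 0.023 0.   ]
caddy 0.91 [ 0.636 -0.382  0.   ]
```

The plate top is flush with the rim (3.15 against 3.13 mm) and its slope is under 0.1°. The other items haven't moved, so I'm handing in.

```bash
python3 -c "
from rig import ctrl
print(ctrl.hand_in())"
```

```text
the job is handed in; nothing more can be done
None
```

The cover is fitted on the beige drainer and released, and I handed the job in at about 18.5 s of the 54 s allowed. The hand-in reports no verdict.

- **Fitting:** I gripped the handle and tilted the nose down 30°, then passed the nose bar under the head's -x end. I felt the shank at about 4.6 N, levelled against it, slid back about 11 mm, lowered into the pocket and let go. The readings rose to about 8 N on the shank while levelled and about 7 N on the pocket floor. These were sampled between moves, so brief peaks in between are not seen.
- **Seating:** after release the plate top was level with the drainer rim (3.15 against 3.13 mm) and flat within 0.1°. The stud head lay over both ends of the eye, and the gripper was clear of everything.
- **Other items:** the soap bottle, tumbler and caddy are within about 8 mm of their first sightings. That is within the spread of the readings, and no move went near the soap bottle or tumbler.
- **Disagreements:** camera heights read about 0.9 mm low for plate and rim alike. The camera put the stud 2.3–3 mm towards -x of seat, and the felt contact put it at about 1–2 mm. Neither affected the fit.

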